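Unlock, set and relock the press's setting wheel

TASK

Reset the brick press's thickness setting by pushing with a fingertip: first push the lock lever all the way over to the round pin to free the wheel; then push the wheel round by its arms until the long pointed arm points at the pin standing on the ring around it; then push the lock lever all the way back against the square block. Only push, gently: do not grip or pinch the lever or the wheel, do not turn the wheel before it is unlocked, and leave the loose things on the bench where they are.

Things in the scene. Friction and masses are not known exactly. Their poses are not given: they have to be found in the camera images.
- wheel_hub (a point): On the vertical axis of the setting wheel, 56 mm above the bench, the height of its arms' centre lines. The wheel has no rim: a dark hub 48 mm across, its top 74 mm above the bench, and four level arms 90 degrees apart. Below the arms is a round flange of 98 mm radius, its top 18 mm above the bench
- pointer_tip (a point): Arrow point of the long arm (14 mm wide flat bar), 107 mm from the wheel's axis, 56 mm above the bench. The three other arms are 12 mm round bars ending in a 22 mm black ball 80 mm from the axis
- wheel (a joint): Angle of the wheel in its flange (rad), growing anticlockwise from above; the flange stands at any yaw, so compare the points in the world instead. About 2 N at 60 mm from the axis turns the wheel either way, round and round; it stays where it is left
- marker: Flat aluminium ring (260 mm across, top 8 mm above the bench) round the wheel's flange, fixed. Origin on the wheel's axis at bench height; its x axis points from the wheel's axis through the pin
- pin (a point): Top of the upright round steel pin (16 mm across) on the ring, 120 mm from the wheel's axis, 45 mm above the bench: the arrow point passes 5 mm inside it and must be left pointing at it
- lever_pivot (a point): Vertical axis of the lock lever, at the lever's height, 56 mm above the bench. The lever stands on its own fixed grey foot (115 x 120 mm, 12 mm high), to the left or the right of the wheel. The boss on the axis is 38 mm across, its top 65 mm above the bench
- lever_knob (a point): Centre of the 24 mm black ball at the end of the lever, 106 mm from its axis, 56 mm above the bench. The lever is a level flat bar, 16 mm wide, 10 mm high. The square block and the round pin that stop it are 60 mm high and reach out to 62 mm from the axis, so push the bar at 75 to 95 mm
- lever (a joint): Lever angle (rad): 0 = locked, against the square block on the robot's right-hand side; 1.4 = released, against the round pin on its left-hand side. Grows clockwise seen from above. Some 1.5 N at the ball moves it; it stays where it is left. The bar sits in a rubber bush: against a stop it gives about 3 mm per 10 N at 85 mm from the axis, and springs back
- lock_base: Foot of the lock lever; origin on the lever's axis at bench height; its -x axis points half-way between the locked and the released lever (0.70 rad to either side), so towards the robot within 0.35 rad
- brick_a: Loose pressed-fibre brick 100 x 140 x 24 mm on the bench; leave alone
- brick_b: Loose pressed-fibre brick 120 x 90 x 24 mm on the bench; leave alone
- bowl: Loose white bowl, 124 mm across, 50 mm high; leave alone
- brush: Loose glue brush with a wooden handle, lying; leave alone
- glue_jar: Loose small jar, 48 mm across, 62 mm high, standing 110 to 135 mm behind the lever's axis, away from the robot; leave alone
- weight: Loose brass test weight, 38 mm across, 35 mm high, nearer the robot than wheel and lever; leave alone
- wrench: Loose wrench lying on the bench; leave alone
Not all that is in view belongs to the job. What is shaped like the lock_base but green or turquoise is not meant.

How it is judged (in metres and radians):
On the way, in this order (a step that is already met when the one before it is completed fails the run):
1. the lock lever is released (within 0.14 rad of the round pin) while the wheel has not yet been turned (value of joint lever above 1.26 rad and distance of pointer_tip from where it was at the start of the episode below 0.015 m), for 0.1 s.
2. with the lever released, the long arm is left pointing at the pin (value of joint lever above 1.2 rad and y of pointer_tip in the frame of marker between -0.01 and 0.01 m and x of pointer_tip in the frame of marker above 0.05 m and velocity of joint wheel between -0.15 and 0.15 rad/s), for 0.2 s.
3. the lever is locked again (value of joint lever below 0.14 rad), for 0.1 s.
At the end, for the whole second after the job is handed in: The arrow point stands within 10 mm, sideways, of the line from the wheel's axis to the pin, the lever is within 0.14 rad of the square block (locked), and both are at rest (y of pointer_tip in the frame of marker between -0.01 and 0.01 m and x of pointer_tip in the frame of marker above 0.05 m and velocity of joint wheel between -0.15 and 0.15 rad/s and value of joint lever below 0.14 rad and velocity of joint lever between -0.1 and 0.1 rad/s); the robot touches nothing.
It fails at once if a loose thing on the bench is moved by more than 20 mm or lifted (distance of any of brick_a, brick_b, bowl, brush, glue_jar, weight, wrench from where it was at the start of the episode above 0.02 m).
It fails at once if the wheel or the lever is gripped, pinched or pushed roughly (over 35 N) (contact force between the fingers and wheel above 35 N or contact force between the fingers and lever above 35 N).
It also fails if it takes over 69 s, if anything falls off the work surface, if the arm or the gripper's body presses on something with over 40 N, if the wrist force passes 120 N, or if a joint passes its speed limit or range.

ROBOT

A 7-joint arm with a two-finger parallel gripper is mounted at the origin on the work surface. World frame = base frame: x ahead of the robot, y to its left, z up, the work surface at z = 0. Lengths are in mm, angles in rad, forces in N, time in s.
With the tool pointing down it reaches from about 400 to 875 mm from the base axis. Payload 4.4 kg.
Tool frame: the origin (TCP) lies between the finger pads; the fingertips stand 19 mm ahead of it and the grasp point (between the pads) is the TCP; x points along the fingers, z is the direction in which the jaws open and shut, and the axes are right-handed (so a half turn about x gives the same grasp; the last joint's range is limited). The gripper opens to 85 mm and grips with 20 to 120 N. Pads are 22 mm wide; open, the fingers measure 114 mm over their backs; the gripper's body (76 mm by 85 mm) begins 54 mm behind the grasp point. The pads swing forward as they close: fully open they stand 13 mm farther back than shut.
Start: joints at [1.175, 0.628, 0.038, 1.517, -0.027, 0.996, -0.02], TCP at [210.532, -614.975, 250.313] pointing down, gripper open.
Joint ranges: [-3.06, 3.06], [-0.37, 2.12], [-1.25, 1.32], [0.18, 2.47], [-1.1, 4.24], [0.23, 1.98], [-2.94, 2.94]. Speed limits (rad/s): [2.57, 2.57, 3.14, 3.14, 3.14, 3.14, 3.14].

INTERFACE

Orientations are given as a rotation vector (axis times angle).
In Python, from rig import ctrl gives the robot as it stands. The module is installed in compiled form; this text tells all that it offers.
- The arm moves only by the tool carry_out, never from a script. Its argument "increments" is a list that holds one entry, the list of rows, each a list of 4 numbers: the shift along the tool's x, y, z in cm, then the turn about the tool's x in degrees. In form: [[[tx, ty, tz, twist], ...]]. A call has 1 to 20 rows; each row shifts and turns the commanded pose from where the row before left it, along the tool's axes as they then stand; what a row does not reach is not made up. A row lasts 1/10 s, in which the tool goes at most 50 mm and 8.59 degrees, less where a joint would pass 70% of its speed; a pose out of reach is approached as far as the arm can. A call is refused whole if a number of a shift passes 5 or a number of a turn 8.59, either way. A call with a gripper value outside its range is refused whole. "grip" is the opening, from 0 (shut) to 1 (fully open), set as the call begins (left out, the last holds). The fingers move at their own pace and stop on an object; "squeeze" is the grip in N (left out, the last holds). Time passes only in rows, so rows that do not move let the fingers close. It gives the time, the measured TCP pose, the force and the opening at its end, in the units of the state.
- ctrl.observe(): the state, without advancing time (a new reading comes with each control period).
- ctrl.read_camera(name): name is "scene" or "top" or "wrist"; returns a dict with "img" (384x512x3 uint8, red, green, blue), "vfov" (degrees; the focal length in pixels is half the picture's height over the tangent of half this angle, whatever the lens; pixels are square), "cx", "cy" (the principal point, pixels), "pose" (4x4, takes a point from camera to world coordinates); the wrist camera has in their place "T_tool_cam" (4x4, takes a point from camera to tool coordinates, whose origin is the TCP and whose axes are the tool frame's). Camera axes: x right, y up, looking along -z (the intrinsics and any distortion apply to the point x, -y, -z); pixel columns grow to the right and rows downward; lengths in mm; the calibration is good to about 2 mm. A picture is of the moment at which its call begins: read the wrist's pose just before it. There is no depth.
- ctrl.sign_off(): hands the job in, once; it reports no verdict.
Trained networks look in a picture, given as the dict that the camera call returned (one of the last four; its "shot" number tells which), for a name from the list of things; names that differ only in an ending like _2 or _b are one class to them, and where a whole thing is asked for, a point or a joint stands for the part that bears it (a point fixed in the world has none). Each returns a list of dicts, best first, with "conf" (0 to 1); they miss things now and then, are a little off and sometimes report something else, mostly with a low value. They report only what shows in the picture. A call takes as long as a camera call. They do not tell look-alikes from the thing itself.
- ctrl.boxes_of(picture, label): "bbox" ([left, top, right, bottom] in pixels, round what is visible of it).
- ctrl.mark_of(picture, label): "xy" ([column, row] in pixels: a listed point, or the origin of a listed thing).
The state is a dict: "t": time; "qpos": joint angles; "qvel": joint speeds; "joint_efforts": joint torques, N m; "ee_pos": TCP position; "tcp_rot": TCP orientation; "ft_force": force on the tool from outside, world axes, zero at the start; "ft_torque": the same for the moment, N m; "width": finger opening in mm.
Only numpy, scipy, OpenCV 4.12 (cv2) and the standard library are available. Lean on these libraries where they do the work, as an engineer would, in place of code of your own. Each camera call takes 0.05 s, during which the arm holds its last target.

## Working session

There is one attempt and no reset: what is moved stays moved. The work goes in short steps, Python scripts to look and compute and a tool call to move; the robot and the scene stay as the last step left them, time stands still between calls to the robot, and variables do not carry over. Pictures are saved under pics/ and viewed, and the job is handed in when it is done.

Besides the shell and the picture viewer there is one more tool, called as a command line: name --argument value ..., lists and objects as JSON in quotes. carry_out: Moves the arm, as the interface text tells. Its arguments: {"type":"object","properties":{"increments":{"type":"array"},"grip":{"type":"number"},"squeeze":{"type":"number"}},"required":["increments"]}

```bash
mkdir -p pics; ls; cat > h.py <<'E'
import numpy as np, cv2
from rig import ctrl
def K(p):
    f=p["img"].shape[0]/2/np.tan(np.radians(p["vfov"])/2)
    return f,p["cx"],p["cy"]
def ray(p,uv,pose=None):
    f,cx,cy=K(p); T=np.array(p["pose"] if pose is None else pose)
    d=T[:3,:3]@np.array([(uv[0]-cx)/f,-(uv[1]-cy)/f,-1]); return T[:3,3],d
def atz(p,uv,z,pose=None):
    o,d=ray(p,uv,pose); return o+d*(z-o[2])/d[2]
def proj(p,X,pose=None):
    f,cx,cy=K(p); T=np.array(p["pose"] if pose is None else pose)
    c=T[:3,:3].T@(np.array(X,float)-T[:3,3]); return np.array([cx-f*c[0]/c[2],cy+f*c[1]/c[2]])
def save(p,n): cv2.imwrite("pics/"+n,cv2.cvtColor(p["img"],cv2.COLOR_RGB2BGR))
E
python3 - <<'E'
from h import *
s=ctrl.observe()
for k in ("t","ee_pos","tcp_rot","ft_force","width"): print(k,s[k])
for n in ("scene","top"):
    p=ctrl.read_camera(n); save(p,n+"0.png"); print(n,{k:v for k,v in p.items() if k!="img"})
    for l,z in (("wheel_hub",56),("pointer_tip",56),("pin",45),("lever_pivot",56),("lever_knob",56),("lock_base",0),("marker",0),("weight",0),("glue_jar",0),("bowl",0)):
        for r in ctrl.mark_of(p,l)[:3]: print(l,np.round(r["xy"],1),round(r["conf"],2),np.round(atz(p,r["xy"],z),1))
E
```

```text
pics
t 0.0
ee_pos [ 210.37288    -614.39624152  249.38335873]
tcp_rot [ 0.96405639  1.34891856 -0.96221487]
ft_force [-0.7909801   0.31594535 -0.34626607]
width 85.34824375982387
scene {'vfov': 46.61211781774681, 'cx': 256.8930977478199, 'cy': 192.09940034572028, 'pose': array([[ 8.69217807e-01, -2.82943530e-01,  4.05466845e-01,
         1.03796537e+03],
       [ 4.94410190e-01,  5.04625295e-01, -7.07751281e-01,
        -9.82765290e+02],
       [-4.35518099e-03,  8.15656956e-01,  5.78519457e-01,
         8.71207339e+02],
       [ 0.00000000e+00,  0.00000000e+00,  0.00000000e+00,
         1.00000000e+00]]), 'shot': 1}
wheel_hub [260.5 232.1] 0.88 [ 571.4 -149.2   56. ]
pointer_tip [222.2 236.9] 0.84 [ 488.8 -219.    56. ]
pin [305.1 241.2] 0.85 [ 691.7 -111.1   45. ]
lever_pivot [301.4 175.3] 0.93 [548.2 171.4  56. ]
lever_pivot [158.8 220.1] 0.93 [ 287.3 -247.4   56. ]
lever_pivot [230.5 136.5] 0.57 [195.8 285.7  56. ]
lever_knob [273.2 177.3] 0.65 [471.8 114.7  56. ]
lever_knob [205.5 135.9] 0.46 [109.2 242.8  56. ]
lock_base [160.  239.3] 0.69 [ 297.3 -265.3    0. ]
lock_base [300.
[... 951 characters left out ...]
12.8   45. ]
lever_pivot [353.  289.4] 0.97 [ 285.2 -249.2   56. ]
lever_pivot [199.6 171.4] 0.69 [557.5 162.4  56. ]
lever_pivot [130.6 309.1] 0.63 [194.6 295.2  56. ]
lever_knob [372.4 326.7] 0.68 [ 199.5 -299.5   56. ]
lever_knob [206.9 212.1] 0.67 [451.  132.3  56. ]
lever_knob [135.7 349.1] 0.51 [102. 270.  56.]
lock_base [349.1 288.5] 0.81 [ 288.9 -249.4    0. ]
lock_base [202.9 180.9] 0.71 [546.1 159.1   0. ]
lock_base [137.2 307.1] 0.7 [198.9 293.5   0. ]
marker [222.4 141.9] 0.22 [661.6 116.6   0. ]
weight [305.2 133.8] 0.72 [ 702.9 -111.6    0. ]
weight [253.6 241.5] 0.51 [391.5   7.7   0. ]
glue_jar [223.4 140.1] 0.89 [667.  114.3   0. ]
bowl [136.8 116.8] 0.78 [717.  364.2   0. ]
```

View pics/scene0.png

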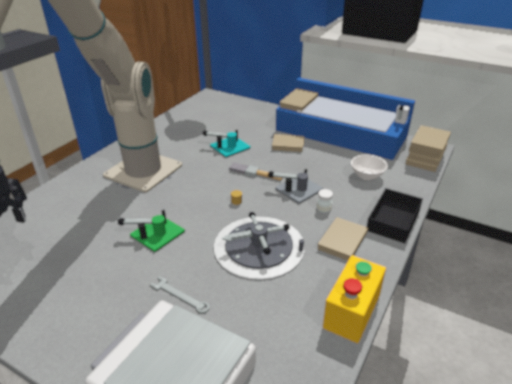

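View pics/top0.png

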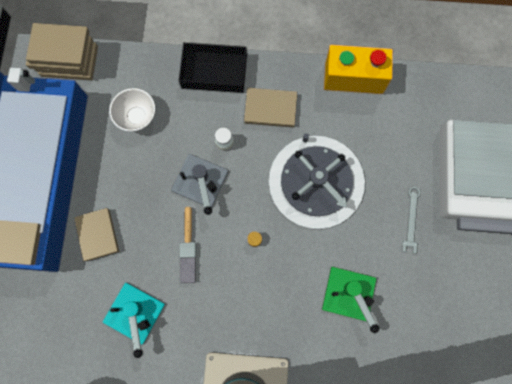

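```bash
python3 - <<'E'
import cv2
a=cv2.imread('pics/top0.png')
cv2.imwrite('pics/top0c.png',cv2.resize(a[80:260,160:400],None,fx=3.3,fy=3.3,interpolation=cv2.INTER_CUBIC))
a=cv2.imread('pics/scene0.png')
cv2.imwrite('pics/scene0c.png',cv2.resize(a[130:290,180:380],None,fx=3.7,fy=3.7,interpolation=cv2.INTER_CUBIC))
E
```

```text
(no output)
```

View pics/top0c.png

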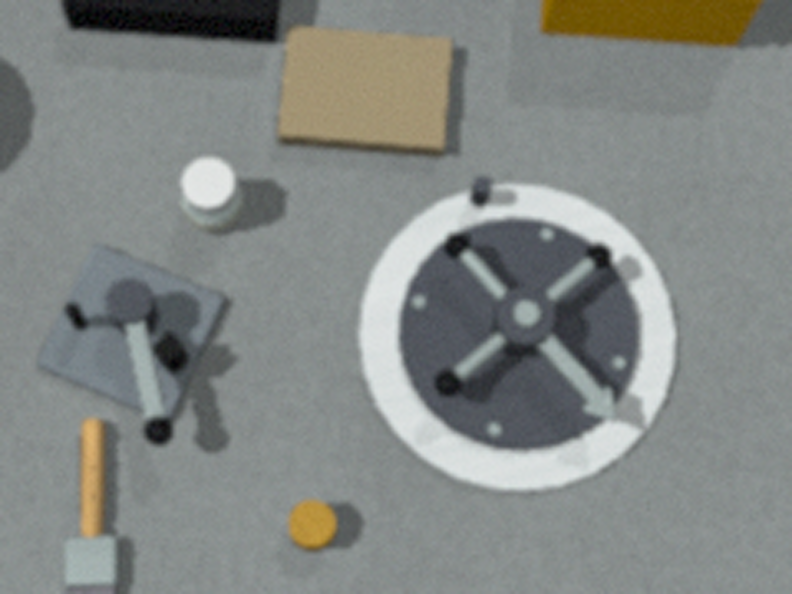

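View pics/scene0c.png

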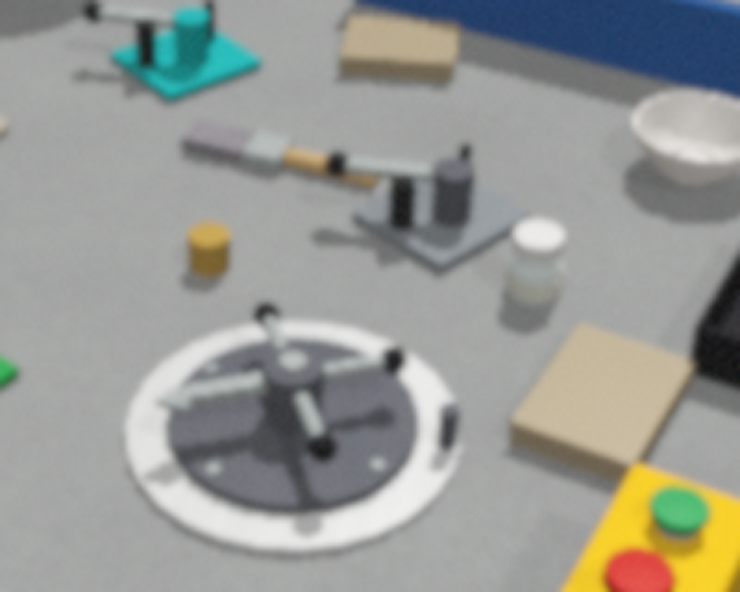

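The lever I need is the grey one (top px 200,171; scene px 301,190). The other two, green (353,289) and turquoise (131,309), are decoys. It lies beside the square block, so it is locked. The wheel's hub is at top px (320,176), its arrow at (346,205) and the pin at (306,138).

```bash
cat >> h.py <<'E'
from scipy.spatial.transform import Rotation as Ro
def R(s=None):
    s=s or ctrl.observe(); return Ro.from_rotvec(s["tcp_rot"]).as_matrix()
def tri(obs):
    A=np.zeros((3,3));b=np.zeros(3)
    for p,uv,pose in obs:
        o,d=ray(p,uv,pose); d=d/np.linalg.norm(d); M=np.eye(3)-np.outer(d,d); A+=M; b+=M@o
    return np.linalg.solve(A,b)
def to(target):  # remaining shift in tool axes, cm
    s=ctrl.observe(); return R(s).T@(np.array(target)-s["ee_pos"])/10
E
python3 - <<'E'
from h import *
print(np.round(R(),4))
print(to([480,20,260]))
p=ctrl.read_camera("wrist"); print(p["T_tool_cam"],p["vfov"]); 
E
```

```text
[[ 1.000e-04  9.461e-01  3.239e-01]
 [-0.000e+00  3.239e-01 -9.461e-01]
 [-1.000e+00  1.000e-04  0.000e+00]]
[ -0.96628046  46.05599867 -51.34834752]
[[ 5.61476072e-04  3.27724785e-01 -9.44773068e-01 -1.24016085e+02]
 [-4.32772497e-04  9.44773208e-01  3.27724576e-01  8.47144738e+01]
 [ 9.99999749e-01  2.24862292e-04  6.72297823e-04 -2.95582808e-01]
 [ 0.00000000e+00  0.00000000e+00  0.00000000e+00  1.00000000e+00]] 60.239342170638274
```

carry_out --increments '[[[-0.1, 4, -2.4, 0], [-0.1, 4, -2.4, 0], [-0.1, 4, -2.4, 0], [-0.1, 4, -2.4, 0], [-0.1, 4, -2.4, 0], [-0.1, 4, -2.4, 0], [-0.1, 4, -2.4, 0], [-0.1, 4, -2.4, 0], [-0.1, 4, -2.4, 0], [-0.1, 4, -2.4, 0], [-0.1, 4, -2.4, 0], [-0.1, 4, -2.4, 0], [-0.1, 4, -2.4, 0], [0, 0, 0, 0], [0, 0, 0, 0]]]' --grip 0 --squeeze 20

```text
t: 2.65
ee_pos: [602.0, -149.8, 263.0]
tcp_rot: [0.96, 1.349, -0.961]
ft_force: [-0.2, -1.6, 0.4]
width: -0.4
```

```bash
cat > look.py <<'E'
import sys
from h import *
def wp(p,s):
    T=np.eye(4);T[:3,:3]=R(s);T[:3,3]=s["ee_pos"];return T@np.array(p["T_tool_cam"])
def look(name,labels,crop=None):
    s=ctrl.observe(); p=ctrl.read_camera("wrist"); P=wp(p,s); save(p,name)
    for l,z in labels:
        for r in ctrl.mark_of(p,l)[:3]: print(l,np.round(r["xy"],1),round(r["conf"],2),np.round(atz(p,r["xy"],z,P),1))
    print(s["t"],np.round(s["ee_pos"],1),np.round(s["ft_force"],1),s["width"])
    return s,p,P
ALL=(("wheel_hub",56),("pointer_tip",56),("pin",45),("lever_pivot",56),("lever_knob",56),("lock_base",0),("marker",0))
if __name__=="__main__": look(sys.argv[1],ALL)
E
python3 look.py w1.png
```

```text
wheel_hub [250.7 189. ] 0.92 [ 569.2 -147.2   56. ]
pin [252.1  72.5] 0.64 [ 680.  -111.4   45. ]
pin [413.2 290.5] 0.15 [ 505.6 -377.5   45. ]
lock_base [259.2 363.4] 0.82 [ 288.9 -251.9    0. ]
lock_base [411.1 292.1] 0.33 [ 479.1 -409.6    0. ]
2.65 [ 602.  -149.8  263. ] [-0.2 -1.6  0.4] -0.38015653837040786
```

View pics/w1.png

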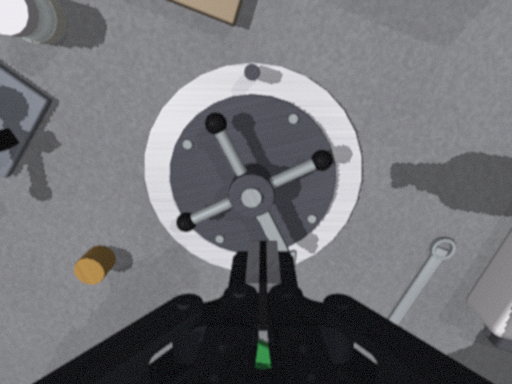

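The wrist view shows the hub top at (251,197), the pin top at (252,71) and balls at (216,123), (322,160) and (186,221). The arrow lies under the fingers near (290,255).

```bash
python3 - <<'E'
from h import *; from look import wp
s=ctrl.observe(); p=ctrl.read_camera("wrist"); P=wp(p,s)
g=lambda uv,z: atz(p,uv,z,P)[:2]
hub=g((251,197),74); print("hub",hub)
pin=g((252,71),45); print("pin",pin, np.linalg.norm(pin-hub), np.degrees(np.arctan2(*(pin-hub)[::-1])))
for b in ((216,123),(322,160),(186,221)):
    q=g(b,56)-hub; print(q,np.linalg.norm(q),np.degrees(np.arctan2(q[1],q[0])))
# ring outer ellipse
img=p["img"].astype(int); m=((img.min(2)>190)).astype(np.uint8); 
n,l,st,c=cv2.connectedComponentsWithStats(m); i=max(range(1,n),key=lambda k:st[k,4] if 140<st[k,0]+st[k,2]/2<360 else 0)
cs,_=cv2.findContours((l==i).astype(np.uint8),cv2.RETR_EXTERNAL,cv2.CHAIN_APPROX_NONE); c=max(cs,key=len)[:,0]
w=np.array([g(u,8) for u in c if u[1]<235])
A=np.c_[2*w,np.ones(len(w))]; x=np.linalg.lstsq(A,(w**2).sum(1),rcond=None)[0]
print("ring",x[:2],np.sqrt(x[2]+x[0]**2+x[1]**2))
t=ctrl.read_camera("top"); 
for l,z in (("wheel_hub",56),("pointer_tip",56)):
    print(ctrl.mark_of(t,l)[0], )
print(proj(t,[*hub,56]))
E
```

```text
hub [ 566.29024713 -151.24674065]
pin [ 680.57814261 -113.84004733] 120.25383054009997 18.123391727873106
[56.66609725 55.69827216] 79.45655479013828 44.506507957588255
[ 55.5496089  -58.03471742] 80.33546834668432 -46.25337290448183
[-56.27537376  57.23740361] 80.26853719934289 134.51442532299154
ring [ 568.57675017 -148.12151886] 116.11020253206458Traceback (most recent call last):
  File "<stdin>", line 17, in <module>
IndexError: list index out of range
```

carry_out --increments '[[[0, 1, -4.5, 0], [0, 1, -4.5, 0], [0, 1, -4.5, 0], [0, 1, -4.5, 0], [0, 1, -4.5, 0], [0, 1, -4.5, 0], [0, 1, -4.5, 0], [0, 0, 0, 0], [0, 0, 0, 0]]]'

```text
t: 4.1
ee_pos: [565.3, 170.9, 263.3]
tcp_rot: [0.96, 1.349, -0.96]
ft_force: [-0.1, -0.9, 0.1]
width: -0.1
```

```bash
python3 look.py w2.png
```

```text
lever_pivot [266.4 173.2] 0.91 [554.3 163.5  56. ]
lock_base [267.3 159.1] 0.68 [556.  162.3   0. ]
lock_base [103.2 354.1] 0.67 [192.6 295.4   0. ]
4.1 [565.3 170.9 263.3] [-0.1 -0.9  0.1] -0.05967172534915769
```

View pics/w2.png

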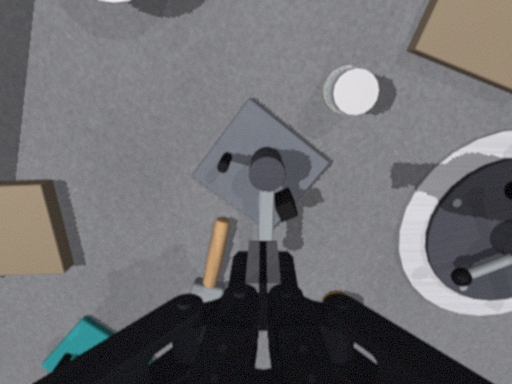

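The boss is at (267,169), the bar runs down to (265,238), the square block is at (286,205) and the round pin at (225,161).

```bash
python3 - <<'E'
from h import *; from look import wp
s=ctrl.observe(); p=ctrl.read_camera("wrist"); P=wp(p,s)
g=lambda uv,z: atz(p,uv,z,P)[:2]
piv=g((267,169),65); print("piv",piv)
d=g((265.5,234),61)-piv; print(d,np.linalg.norm(d)); a=np.degrees(np.arctan2(d[1],d[0])); print("locked ang",a%360)
for c in ((250,99),(331,161),(274,226),(193,175)): print(g(c,12)-piv)
for n,u in (("block",(286,200)),("pin",(225,157))):
    q=g(u,60)-piv; print(n,q,np.linalg.norm(q),np.degrees(np.arctan2(q[1],q[0]))%360)
t=ctrl.read_camera("top"); save(t,"top1.png")
z=cv2.resize(t["img"][140:250,150:280],None,fx=5,fy=5,interpolation=cv2.INTER_CUBIC)
cv2.imwrite("pics/top1c.png",z[:,:,::-1])
for X in ([*piv,56],): print(proj(t,X))
k=piv+106*np.array([np.cos(np.radians(a)),np.sin(np.radians(a))]); print("knob",k,proj(t,[*k,56]))
sc=ctrl.read_camera("scene"); save(sc,"scene1.png"); print(proj(sc,[*piv,56]),proj(sc,[*k,56]))
E
```

```text
piv [561.75559712 162.68440501]
[-71.36569341 -22.92048708] 74.95605995389015
locked ang 197.8054363762866
[55.41341878 38.14984138]
[ 19.32287134 -72.97133475]
[-80.81067174 -37.79575857]
[-48.99855919  75.04173818]
block [-27.01021093 -30.66529177] 40.86455204788092 228.62616733250377
pin [-3.08973252 43.87813624] 43.98678536793187 94.0279036434151
[199.66316065 169.82020943]
knob [460.8329565  130.27112673] [208.05646606 208.41571983]
[304.00040373 177.6496857 ] [272.46985506 174.18298198]
```

```bash
python3 - <<'E'
from h import *
s=ctrl.observe(); print(np.round(s["qpos"],2)); print(to([493,100,200]), to([493,100,56]))
E
```

```text
[-0.34  0.53  0.    1.67 -0.    0.94 -1.58]
[ 6.33491299 -9.1175416   4.17019039] [20.73491295 -9.11853062  4.16995647]
```

View pics/top1c.png

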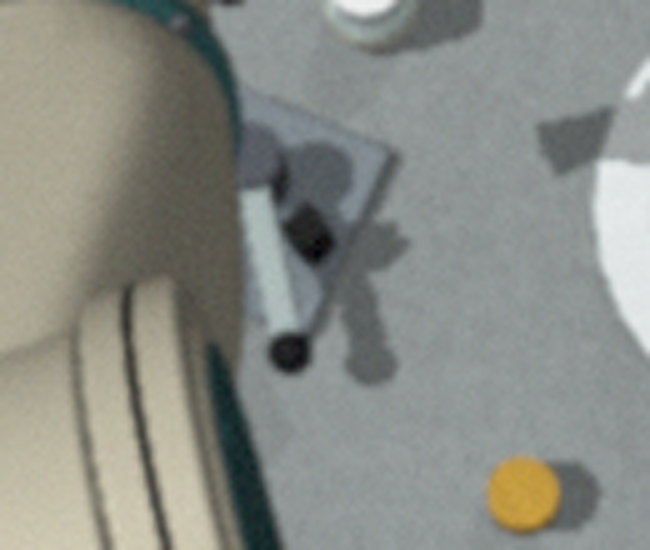

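View pics/scene1.png

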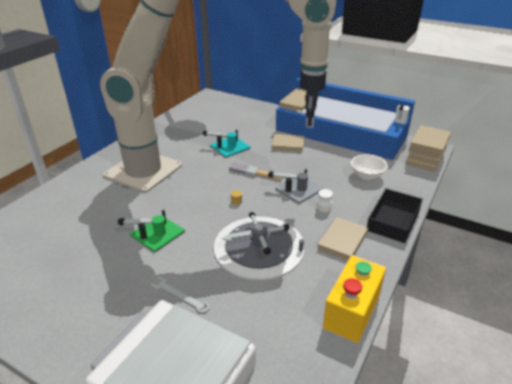

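carry_out --increments '[[[2, -3, 1.25, 0], [2, -3, 1.25, 0], [2.3, -2.9, 1.25, 0], [0, 0, 0, -8.5], [0, 0, 0, -8.5], [0, 0, 0, -8.5], [0, 0, 0, -8.5], [0, 0, 0, -8.5], [0, 0, 0, -8.5], [0, 0, 0, -8.5], [0, 0, 0, -8.5], [0, 0, 0, -8.5], [0, 0, 0, -8.5], [0, 0, 0, -5], [0, 0, 0, 0], [0, 0, 0, 0]]]'

```text
t: 6.25
ee_pos: [493.7, 104.8, 200.3]
tcp_rot: [-0.257, 1.555, 0.257]
ft_force: [0.4, -0.1, -0.2]
width: 0.1
```

```bash
python3 - <<'E'
from h import *
s=ctrl.observe(); print(np.round(s["qpos"],2)); print(np.round(R(s),3),to([494.3,105,56]))
for n in ("wrist","scene"):
    p=ctrl.read_camera(n); save(p,n+"3.png")
E
```

```text
[ 0.05  0.52 -0.45  1.96  0.34  0.73 -0.28]
[[ 0.    -0.321  0.947]
 [ 0.     0.947  0.321]
 [-1.     0.     0.   ]] [ 1.44345249e+01 -2.88528415e-03  5.62840137e-02]
```

View pics/wrist3.png

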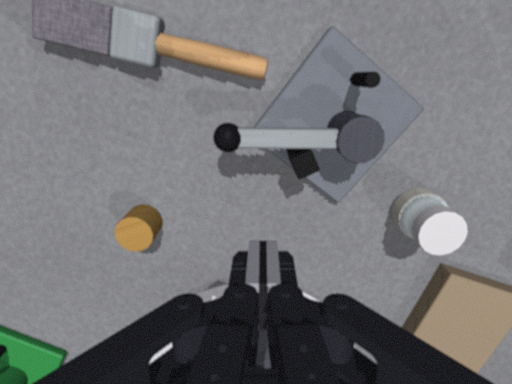

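The knob is at (227,137), the boss top at (359,139), the block at (303,165) and the pin at (365,79). The fingers are at (263,250), clear of the bar.

```bash
python3 - <<'E'
from h import *; from look import wp
s=ctrl.observe(); p=ctrl.read_camera("wrist"); P=wp(p,s)
g=lambda uv,z: atz(p,uv,z,P)[:2]
piv=g((359,139),65); k=g((227,137),56); d=k-piv
print(piv,k,np.linalg.norm(d),np.degrees(np.arctan2(d[1],d[0]))%360)
T=R(s)
for q in (piv,k): print((T.T@(np.array([*q,56])-s["ee_pos"])))
for r in ctrl.mark_of(p,"lever_knob")+ctrl.mark_of(p,"lever_pivot"): print(r["xy"],g(r["xy"],56))
E
```

```text
[553.86695709 164.20203378] [454.52409815 130.39518029] 104.93763369249835 198.79368680789617
[144.37090259  36.76381429  76.06510946]
[144.35965306  36.77162188 -28.87252334]
[358.2, 137.8] [555.87400016 164.16224622]
```

carry_out --increments '[[[4, 0, -0.3, 0], [4, 0, 0, 0], [4, 0, 0, 0], [2.4, 0, 0, 0], [0, 0, 0, 0], [0, 0.5, 0, 0], [0, 0.5, 0, 0], [0, 0.3, 0, 0], [0, 0.2, 0, 0], [0, 0, 0, 0]]]'

```text
t: 7.5
ee_pos: [486.3, 118.7, 57.1]
tcp_rot: [-0.259, 1.554, 0.259]
ft_force: [0.4, 0.4, -0.3]
width: 0.1
```

```bash
cat > lv.py <<'E'
import sys
from look import *
s=ctrl.observe(); p=ctrl.read_camera("wrist"); P=wp(p,s); save(p,sys.argv[1])
g=lambda uv,z: atz(p,uv,z,P)[:2]
print(s["t"],np.round(s["ee_pos"],1),np.round(s["ft_force"],1),np.round(s["qpos"],2))
for n in ("lever_knob","lever_pivot"):
    for r in ctrl.mark_of(p,n): print(n,np.round(r["xy"]),round(r["conf"],2),g(r["xy"],56))
E
python3 lv.py w4.png
```

```text
7.5 [486.3 118.7  57.1] [ 0.4  0.4 -0.3] [-0.11  0.75 -0.27  2.07  0.51  0.38 -0.46]
lever_knob [200. 235.] 0.77 [454.62570581 130.12490748]
lever_pivot [452. 238.] 0.62 [555.55813023 163.09605339]
```

View pics/w4.png

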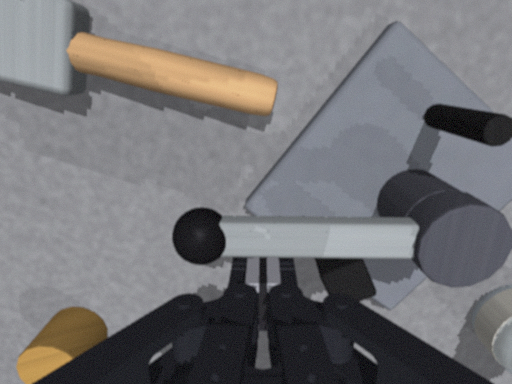

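The finger is right behind the bar and between the ball and the block. Next I push along the arc.

carry_out --increments '[[[0, 0.3, -0.05, 2], [0, 0.3, -0.05, 2], [0, 0.57, -0.11, 4], [0, 0.57, -0.11, 4], [0, 0.57, -0.11, 4], [0, 0.57, -0.11, 4], [0, 0.57, -0.11, 4], [0, 0.57, -0.11, 4], [0, 0.57, -0.11, 4], [0, 0.57, -0.11, 4]]]'

```text
t: 8.65
ee_pos: [473.0, 168.3, 56.2]
tcp_rot: [0.237, 1.559, -0.239]
ft_force: [-0.1, -1.4, 1.1]
width: 0.3
```

```bash
python3 lv.py w5.png
```

```text
8.65 [473.  168.3  56.2] [-0.1 -1.4  1.1] [-0.32  0.74 -0.11  2.07  0.23  0.35 -0.93]
lever_knob [202. 244.] 0.64 [453.60689474 192.38497163]
lever_pivot [453. 238.] 0.71 [554.78987095 163.68780818]
```

View pics/w5.png

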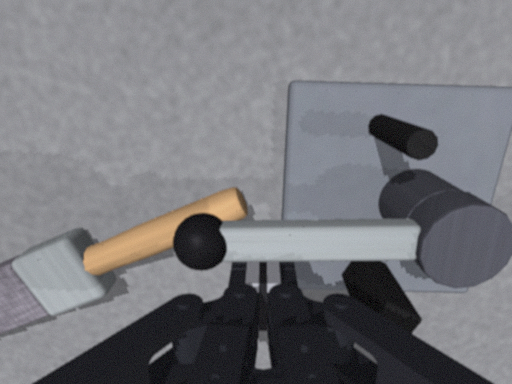

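carry_out --increments '[[[0, 0.57, -0.11, 4], [0, 0.57, -0.11, 4], [0, 0.57, -0.11, 4], [0, 0.57, -0.11, 4], [0, 0.57, -0.11, 4], [0, 0.57, -0.11, 4], [0, 0.57, -0.11, 4], [0, 0.57, -0.11, 4], [0, 0.57, -0.11, 4], [0, 0.28, -0.05, 2], [0, 0.28, -0.05, 2]]]'

```text
t: 9.9
ee_pos: [496.4, 220.1, 56.1]
tcp_rot: [0.777, 1.429, -0.778]
ft_force: [-1.7, 0.2, 0.4]
width: -0.0
```

```bash
python3 lv.py w6.png
```

```text
9.9 [496.4 220.1  56.1] [-1.7  0.2  0.4] [-0.5   0.77  0.04  1.96 -0.08  0.41 -1.39]
lever_pivot [452. 240.] 0.98 [555.14293899 163.92706344]
```

View pics/w6.png

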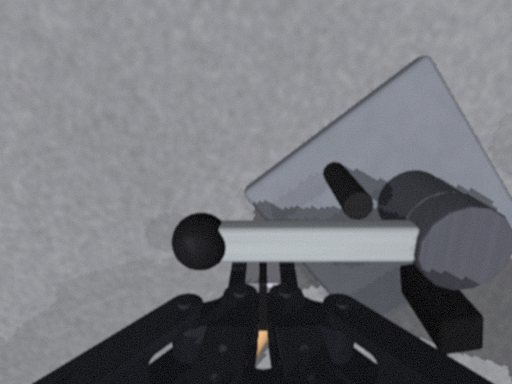

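carry_out --increments '[[[0, 0.28, -0.05, 2], [0, 0.14, -0.03, 1], [0, 0.14, -0.03, 1], [0, 0, 0, 0]]]'

```text
t: 10.45
ee_pos: [499.8, 223.1, 56.1]
tcp_rot: [0.829, 1.408, -0.834]
ft_force: [-4.4, -2.2, 2.3]
width: 0.1
```

```bash
python3 lv.py w7.png
```

```text
10.45 [499.8 223.1  56.1] [-4.4 -2.2  2.3] [-0.51  0.78  0.06  1.95 -0.1   0.43 -1.44]
lever_knob [196. 244.] 0.6 [501.46938849 256.17871585]
lever_pivot [451. 236.] 0.75 [555.80454372 164.65584751]
```

View pics/w7.png

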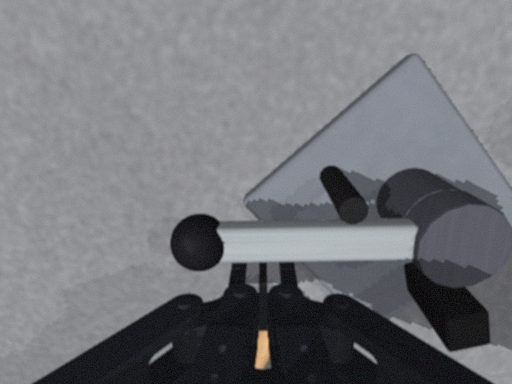

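carry_out --increments '[[[0, 0.15, 0, 0.5], [0, 0.15, 0, 0.5], [0, 0, 0, 0], [0, 0, 0, 0]]]'

```text
t: 11.0
ee_pos: [500.6, 223.8, 56.0]
tcp_rot: [0.839, 1.405, -0.85]
ft_force: [-8.1, -2.8, 4.4]
width: 0.1
```

```bash
python3 lv.py w8.png
```

```text
11.0 [500.6 223.8  56. ] [-8.1 -2.8  4.4] [-0.51  0.78  0.07  1.94 -0.11  0.43 -1.45]
lever_knob [200. 241.] 0.66 [504.68095918 255.96491804]
```

The lever is at the round pin: about 9 N of counter-force, and roughly 79° travelled. I'll back off, rise and check.

carry_out --increments '[[[0, -0.5, 0, 0], [0, -1, 0, 0], [0, -1.5, 0, 0], [-4, 0, 0, 0], [-5, 0, 0, 0], [-5, 0, 0, 0], [0, 0, 0, -8], [0, 0, 0, -8], [0, 0, 0, 0], [0, 0, 0, 0]]]'

```text
t: 12.15
ee_pos: [477.8, 211.4, 196.4]
tcp_rot: [0.633, 1.476, -0.631]
ft_force: [-0.3, -0.1, -0.5]
width: -0.3
```

```bash
python3 lv.py w9.png; python3 - <<'E'
from h import *
T=R(); print(np.round(T,3), np.degrees(np.arctan2(T[1,1],T[0,1])), to([586,-209,200]))
E
```

```text
12.15 [477.8 211.4 196.4] [-0.3 -0.1 -0.5] [-0.49  0.52  0.03  1.93 -0.02  0.69 -1.26]
lever_knob [243. 127.] 0.92 [499.60940444 254.2458937 ]
lever_pivot [369. 154.] 0.67 [554.54028443 165.32903768]
lever_pivot [  0. 324.] 0.59 [192.44835857 297.07199026]
[[-0.     0.722  0.692]
 [-0.     0.692 -0.722]
 [-1.    -0.     0.   ]] 43.77836736430817 [ -0.39227345 -21.24811889  37.8630567 ]
```

View pics/w9.png

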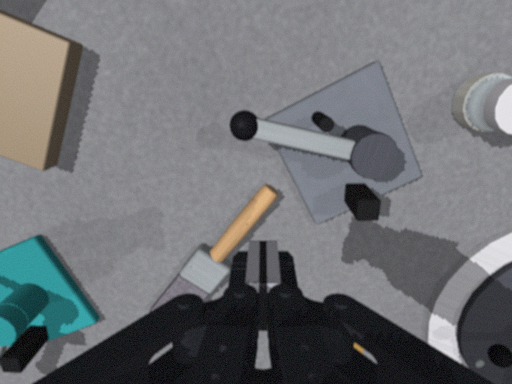

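```bash
python3 - <<'E'
import cv2
a=cv2.imread('pics/w9.png')
cv2.imwrite('pics/w9c.png',cv2.resize(a[50:230,220:430],None,fx=3.5,fy=3.5,interpolation=cv2.INTER_CUBIC))
E
```

```text
(no output)
```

View pics/w9c.png

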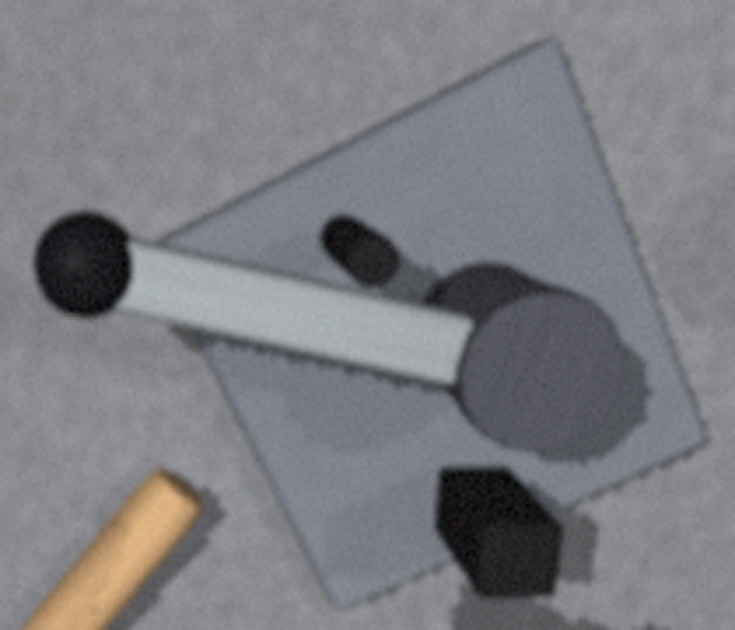

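The bar lies against the pin, with about 1 mm of springback at most. On to the wheel.

carry_out --increments '[[[0, -2.36, 4.2, 0], [0, -2.36, 4.2, 0], [0, -2.36, 4.2, 0], [0, -2.36, 4.2, 0], [0, -2.36, 4.2, 0], [0, -2.36, 4.2, 0], [0, -2.36, 4.2, 0], [0, -2.36, 4.2, 0], [0, -2.36, 4.2, -0.8], [0, 0, 0, 0], [0, 0, 0, 0]]]'

```text
t: 13.4
ee_pos: [586.0, -209.8, 195.5]
tcp_rot: [0.621, 1.481, -0.622]
ft_force: [-0.4, 0.8, 0.2]
width: -0.2
```

```bash
python3 look.py w10.png; python3 - <<'E'
from h import *
s=ctrl.observe();T=R(s); print(np.degrees(np.arctan2(T[1,1],T[0,1])), to([586,-209,56]),np.round(s["qpos"],2))
E
```

```text
wheel_hub [192.6 147.6] 0.69 [ 566.6 -148.9   56. ]
wheel_hub [201.3 262.6] 0.35 [ 490.9 -223.9   56. ]
pointer_tip [202.6 260.2] 0.88 [ 493.6 -223.1   56. ]
13.4 [ 586.  -209.8  195.5] [-0.4  0.8  0.2] -0.18948171741879452
44.77718812143689 [14.04933837 -0.17589089  0.08820807] [ 0.3   0.65 -0.    1.65  0.    0.84 -0.5 ]
```

View pics/w10.png

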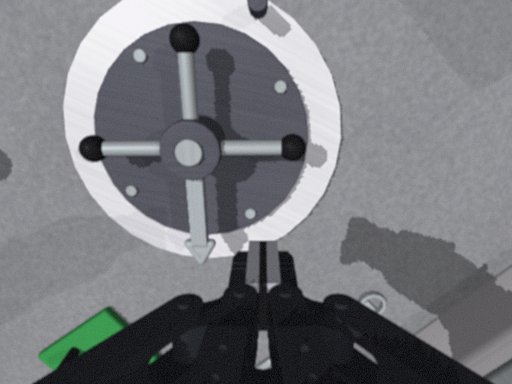

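The hub is at (189,151), the right-hand ball I'll push at (293,147) and the arrow tip at (203,258). The wheel has not moved and is clear. I'll descend behind the right-hand arm.

carry_out --increments '[[[4, -0.1, 0.1, 0], [4, 0, 0, 0], [4, 0, 0, 0], [2, 0, 0, 0], [0, 0, 0, 0], [0, 0, 0, 0]]]'

```text
t: 14.4
ee_pos: [586.9, -209.5, 56.7]
tcp_rot: [0.618, 1.481, -0.618]
ft_force: [-0.3, 0.2, -0.0]
width: 0.1
```

```bash
python3 look.py w11.png
```

```text
wheel_hub [122.3 216.7] 0.94 [ 567.1 -147.5   56. ]
14.4 [ 586.9 -209.5   56.7] [-0.3  0.2 -0. ] 0.10102471406801385
```

View pics/w11.png

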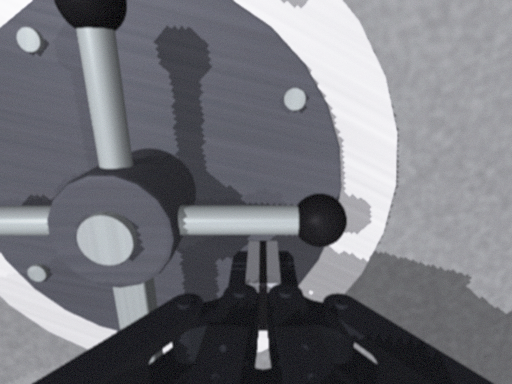

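carry_out --increments '[[[0, 0.4, 0, 0], [0, 0.3, 0, 0], [0, 0.25, 0.03, -2], [0, 0.39, 0.1, -4], [0, 0.39, 0.1, -4], [0, 0.39, 0.1, -4], [0, 0.39, 0.1, -4], [0, 0.39, 0.1, -4], [0, 0.39, 0.1, -4], [0, 0.39, 0.1, -4], [0, 0.39, 0.1, -4], [0, 0.39, 0.1, -4], [0, 0, 0, 0]]]'

```text
t: 16.1
ee_pos: [618.1, -177.1, 56.5]
tcp_rot: [0.099, 1.567, -0.1]
ft_force: [0.0, -2.1, 0.8]
width: -0.1
```

```bash
python3 look.py w12.png
```

```text
pin [398.1 103.4] 0.87 [ 680.9 -110.5   45. ]
16.1 [ 618.1 -177.1   56.5] [ 0.  -2.1  0.8] -0.06863648472646347
```

View pics/w12.png

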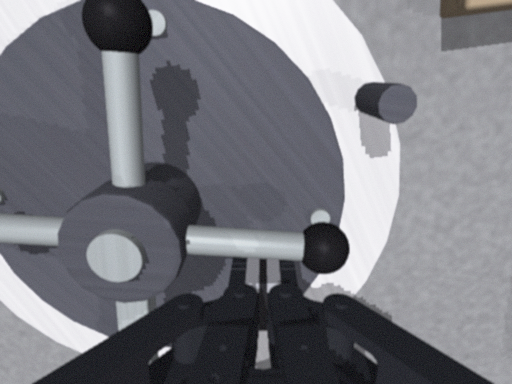

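carry_out --increments '[[[0, 0.39, 0.1, -4], [0, 0.39, 0.1, -4], [0, 0.39, 0.1, -4], [0, 0.39, 0.1, -4], [0, 0.39, 0.1, -4], [0, 0.39, 0.1, -4], [0, 0.39, 0.1, -4], [0, 0.39, 0.1, -4], [0, 0.39, 0.1, -4], [0, 0.39, 0.1, -4], [0, 0.39, 0.1, -4], [0, 0.39, 0.1, -4], [0, 0.39, 0.1, -4], [0, 0.39, 0.1, -4], [0, 0, 0, 0]]]'

```text
t: 18.0
ee_pos: [613.8, -121.2, 56.7]
tcp_rot: [-0.664, 1.465, 0.665]
ft_force: [2.1, -0.2, -0.1]
width: 0.0
```

```bash
python3 look.py w13.png; python3 - <<'E'
from h import *
s=ctrl.observe();T=R(s); print(np.degrees(np.arctan2(T[1,1],T[0,1])), np.round(s["qpos"],2), T.T@(np.array([566.8,-150,56])-s["ee_pos"]))
E
```

```text
wheel_hub [140.7 238.8] 0.88 [ 565.6 -146.6   56. ]
pin [365.4 336.7] 0.62 [ 680.8 -109.3   45. ]
18.0 [ 613.8 -121.2   56.7] [ 2.1 -0.2 -0.1] 0.011486319064459526
138.66663773141076 [ 0.4   0.88 -0.41  1.72  0.52  0.66  0.55] [  0.21052087  16.29976318 -50.85524365]
```

View pics/w13.png

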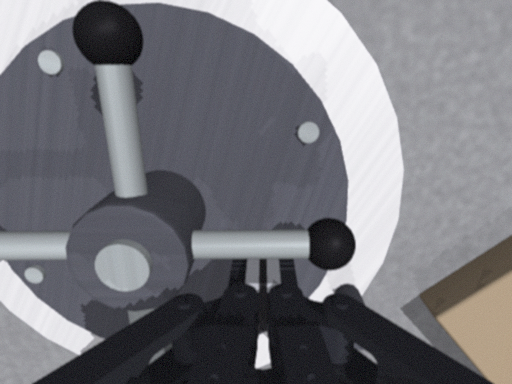

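carry_out --increments '[[[0, 0.39, 0.1, -4], [0, 0.39, 0.1, -4], [0, 0.39, 0.1, -4], [0, 0.39, 0.1, -4], [0, 0.39, 0.1, -4], [0, 0.39, 0.1, -4], [0, 0.39, 0.1, -4], [0, 0.39, 0.1, -4], [0, 0.39, 0.1, -4], [0, 0.39, 0.1, -4], [0, 0.39, 0.1, -4], [0, 0.39, 0.1, -4], [0, 0.2, 0.05, -2], [0, 0, 0, 0]]]'

```text
t: 19.8
ee_pos: [572.1, -96.6, 56.4]
tcp_rot: [-1.32, 1.134, 1.319]
ft_force: [2.6, -0.4, 0.7]
width: -0.0
```

```bash
python3 look.py w14.png; python3 - <<'E'
from h import *
s=ctrl.observe();T=R(s); print(np.degrees(np.arctan2(T[1,1],T[0,1])), np.round(s["qpos"],2), T.T@(np.array([566.8,-150,56])-s["ee_pos"]))
p=ctrl.read_camera("scene"); save(p,"scene14.png")
a=cv2.resize(p["img"][200:290,200:320],None,fx=5,fy=5,interpolation=cv2.INTER_CUBIC); cv2.imwrite("pics/s14c.png",a[:,:,::-1])
E
```

```text
wheel_hub [142.1 251.5] 0.58 [ 566.8 -148.9   56. ]
19.8 [572.1 -96.6  56.4] [ 2.6 -0.4  0.7] -0.02887274374813148
-171.3117951185539 [ 0.49  0.88 -0.61  1.85  0.78  0.67  1.14] [  0.36905566  13.32006746 -52.4718534 ]
```

View pics/w14.png

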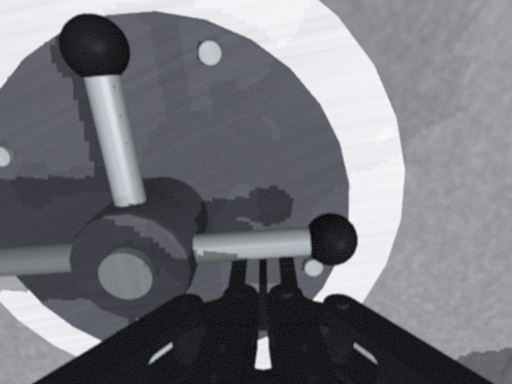

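View pics/s14c.png

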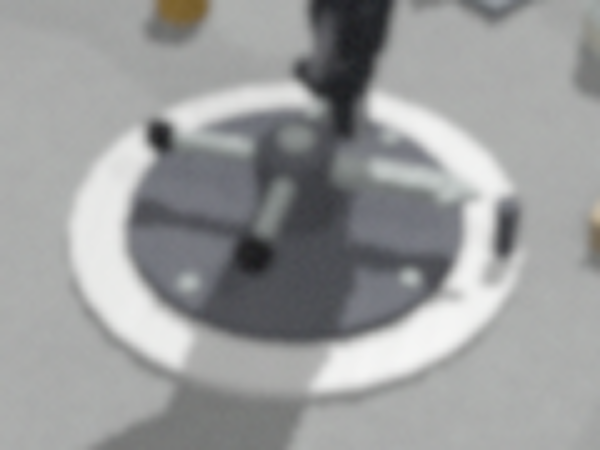

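```bash
python3 - <<'E'
from h import *; from look import wp
s=ctrl.observe(); p=ctrl.read_camera("wrist"); P=wp(p,s)
g=lambda uv,z: atz(p,uv,z,P)[:2]
hub=g((126,275),74); b1=g((333,240),56); b2=g((95,46),56); print(hub)
for b in (b1,b2):
    q=b-hub; print(q,np.linalg.norm(q),np.degrees(np.arctan2(q[1],q[0])))
q=b2-b1; print("b1->b2",np.linalg.norm(q),np.degrees(np.arctan2(q[1],q[0])))
E
```

```text
[ 566.26101554 -148.28512892]
[-17.17491362  78.90876666] 80.75624504801809 102.27921782392049
[-78.13336212 -18.92247113] 80.39205302449083 -166.38613070171849
b1->b2 115.26874480947431 -121.92695098903273
```

carry_out --increments '[[[0, 0.2, 0.05, -2], [0, 0.2, 0.05, -2], [0, 0.12, 0.03, -1.2], [0, 0, 0, 0], [0, 0, 0, 0]]]'

```text
t: 20.8
ee_pos: [566.3, -95.8, 56.3]
tcp_rot: [-1.385, 1.085, 1.386]
ft_force: [2.9, 0.4, 0.2]
width: 0.2
```

carry_out --increments '[[[0, -0.5, 0, 0], [0, -1, 0, 0], [0, -1, 0, 0], [-4, 0, 0, 0], [-5, 0, 0, 0], [-5, 0, 0, 0], [-2, -2, 0, 0], [0, -3, 0, 0], [0, 0, 0, 0], [0, 0, 0, 0]]]'

```text
t: 21.8
ee_pos: [639.4, -77.0, 215.8]
tcp_rot: [-1.385, 1.084, 1.388]
ft_force: [-0.8, -0.5, -0.0]
width: -0.2
```

```bash
python3 look.py w15.png; python3 - <<'E'
from h import *
s=ctrl.observe();print(np.round(s["qpos"],2))
p=ctrl.read_camera("scene"); save(p,"scene15.png")
a=cv2.resize(p["img"][200:290,200:320],None,fx=5,fy=5,interpolation=cv2.INTER_CUBIC); cv2.imwrite("pics/s15c.png",a[:,:,::-1])
E
```

```text
wheel_hub [196.7  71.4] 0.88 [ 567.7 -149.    56. ]
pointer_tip [216.7 192.7] 0.61 [ 666.  -112.9   56. ]
pin [218.1 200.1] 0.76 [ 677.2 -110.7   45. ]
lock_base [505.9 136.7] 0.77 [555.6 161.5   0. ]
21.8 [639.4 -77.  215.8] [-0.8 -0.5 -0. ] -0.18189970340606465
[ 0.51  0.77 -0.78  1.56  0.59  1.07  1.39]
```

View pics/w15.png

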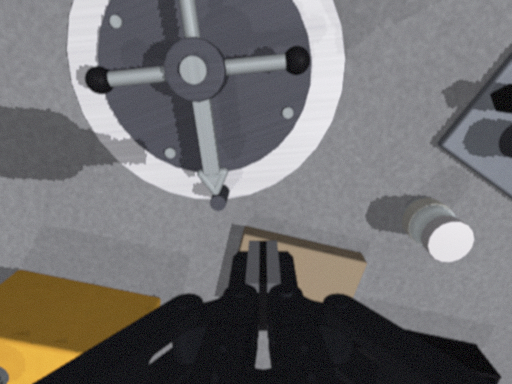

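View pics/s15c.png

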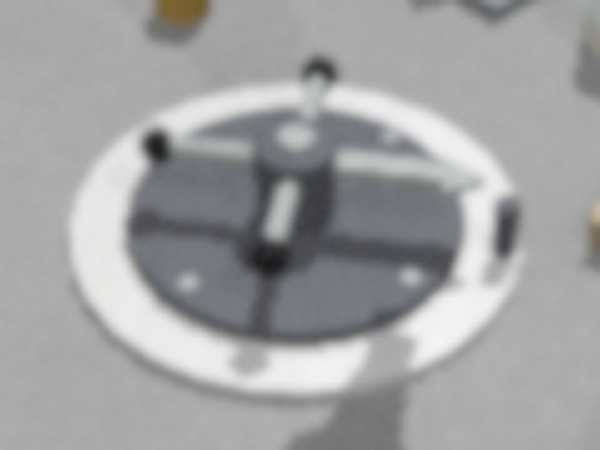

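```bash
python3 - <<'E'
from h import *; from look import wp
s=ctrl.observe(); p=ctrl.read_camera("wrist"); P=wp(p,s)
g=lambda uv,z: atz(p,uv,z,P)[:2]
A=lambda q: np.degrees(np.arctan2(q[1],q[0]))
hub=g((193.5,68.5),74); pin=g((220,202),45); b1=g((298,61),56); b2=g((98,79),56); tip=g((216.5,196),56)
print(hub,(b1+b2)/2,"pin",pin,A(pin-hub)); print("tip",tip,A(tip-hub)); print("arms",A(b1-b2)-90, A(b1-hub)-90)
m=(b1+b2)/2; print("ref balls mid: pin",A(pin-m),"tip",A(tip-m), np.linalg.norm(pin-m))
u=(pin-m)/np.linalg.norm(pin-m); d=tip-m; print("lateral",u[0]*d[1]-u[1]*d[0])
a=cv2.resize(p["img"][20:220,80:320],None,fx=3.2,fy=3,interpolation=cv2.INTER_CUBIC); cv2.imwrite("pics/w15c.png",a[:,:,::-1])
print(to([556,164,216]), A(R()[:,1]))
E
```

```text
[ 565.54792949 -149.58206511] [ 566.57001349 -149.97739773] pin [ 678.90718234 -109.76934309] 19.35170343072006
tip [ 669.36690183 -113.61065671] 19.110281900569618
arms 18.674220152697202 18.07789938473414
ref balls mid: pin 19.6934558839477 tip 19.482393308376086 119.31608090344457
lateral -0.4016740725865162
[ 0.03340799  2.27519343 25.49562164] -166.11627727897428
```

View pics/w15c.png

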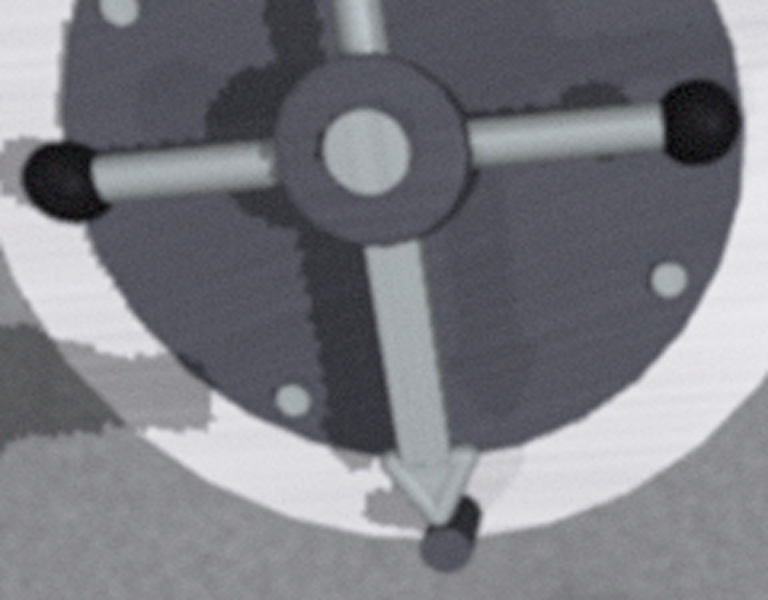

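The arrow is within about 1.5 mm (0.5–1°) of the pin line. Now back to the lever, pushing from its other side.

carry_out --increments '[[[0, 0, 0, 8.3], [0, 0, 0, 8.3], [0, 0, 0, 8.3], [0, 0, 0, 8.3], [0, 0, 0, 8.3], [0, 0, 0, 8.3], [0, 0, 0, 8.3], [0, 0, 0, 8.3], [0, 0, 0, 7.6], [0, 4.77, 1.2, 0], [0, 4.77, 1.2, 0], [0, 4.77, 1.2, 0], [0, 4.77, 1.2, 0], [0, 4.77, 1.2, 0], [0, 4.77, 1.2, 0], [0, 4.77, 1.2, 0], [0, 0, 0, 0], [0, 0, 0, 0]]]'

```text
t: 24.1
ee_pos: [545.0, 255.3, 216.4]
tcp_rot: [-0.412, 1.531, 0.412]
ft_force: [0.7, -1.1, -0.9]
width: -0.2
```

```bash
python3 lv.py w16.png; python3 - <<'E'
from h import *
s=ctrl.observe();T=R(s); print(np.degrees(np.arctan2(T[1,1],T[0,1])), to([546,254.6,56]))
E
```

```text
24.1 [545.  255.3 216.4] [ 0.7 -1.1 -0.9] [-0.21  0.63 -0.44  1.69  0.32  0.9  -0.25]
lever_knob [218. 152.] 0.63 [501.0569036  254.10055199]
lever_pivot [225. 258.] 0.89 [555.58957659 163.49626725]
119.74475797532645 [16.01470085  0.32244133  0.11846827]
```

View pics/w16.png

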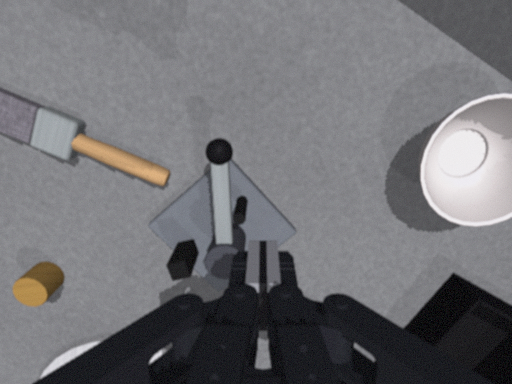

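The knob is at (219,152), the bar runs down to (224,240), and the pin is at (240,208) beside it. My finger column is to the right of the bar and beyond the pin, so I descend.

carry_out --increments '[[[4, 0.3, 0.1, 0], [4, 0, 0, 0], [4, 0, 0, 0], [2, 0, 0, 0], [2, 0, 0, 0], [0, 0, 0, 0], [0, 0, -0.5, 0], [0, 0, -0.4, 0], [0, 0, -0.2, 0], [0, 0, 0, 0]]]'

```text
t: 25.25
ee_pos: [535.8, 250.9, 57.4]
tcp_rot: [-0.409, 1.531, 0.409]
ft_force: [-0.6, 0.4, 0.5]
width: -0.0
```

```bash
python3 lv.py w17.png
```

```text
25.25 [535.8 250.9  57.4] [-0.6  0.4  0.5] [-0.28  0.83 -0.32  1.82  0.45  0.57 -0.37]
lever_knob [195. 236.] 0.57 [501.36513002 254.53262982]
```

View pics/w17.png

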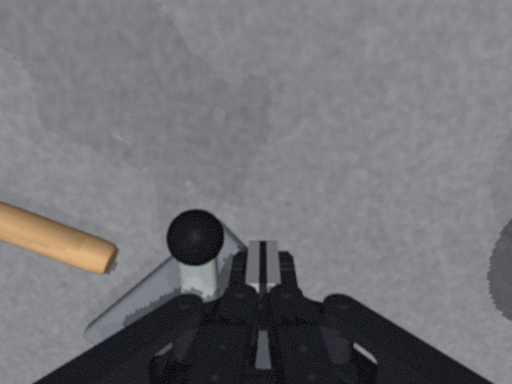

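carry_out --increments '[[[0, -0.2, -0.2, 0], [0, 0, -0.2, 0], [0, 0.07, -0.29, -2], [0, 0.07, -0.29, -2], [0, 0.14, -0.58, -4], [0, 0.14, -0.58, -4], [0, 0.14, -0.58, -4], [0, 0.14, -0.58, -4], [0, 0.14, -0.58, -4], [0, 0.14, -0.58, -4], [0, 0.14, -0.58, -4], [0, 0.14, -0.58, -4], [0, 0.14, -0.58, -4], [0, 0, 0, 0]]]'

```text
t: 26.8
ee_pos: [484.5, 213.9, 56.4]
tcp_rot: [-0.948, 1.355, 0.948]
ft_force: [0.7, 0.6, 0.1]
width: 0.2
```

```bash
cat >> lv.py <<'E'
T=R(s); c=T.T@(s["ee_pos"]-np.array([555.5,164,56])); a=np.degrees(np.arctan2(T[1,1],T[0,1])); print("tool y dir",a,"finger rel",c)
E
python3 lv.py w18.png
```

```text
26.8 [484.5 213.9  56.4] [0.7 0.6 0.1] [-0.17  0.8  -0.47  1.99  0.71  0.52  0.08]
lever_knob [210. 235.] 0.95 [457.09265215 200.93088577]
tool y dir 159.97051662055074 finger rel [-0.36434016 83.76990934 22.57887264]
```

View pics/w18.png

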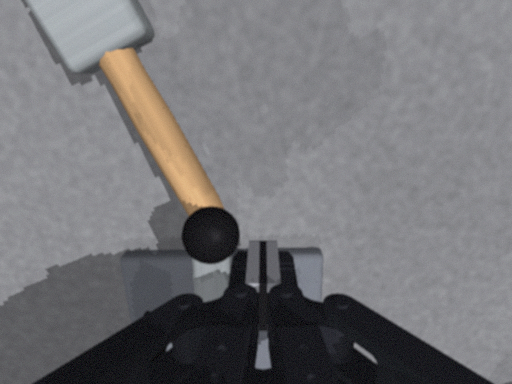

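carry_out --increments '[[[0, 0.14, -0.58, -4], [0, 0.14, -0.58, -4], [0, 0.14, -0.58, -4], [0, 0.14, -0.58, -4], [0, 0.14, -0.58, -4], [0, 0.14, -0.58, -4], [0, 0.14, -0.58, -4], [0, 0.14, -0.58, -4], [0, 0.07, -0.29, -2], [0, 0, 0, 0]]]'

```text
t: 27.95
ee_pos: [468.7, 166.9, 56.2]
tcp_rot: [-1.385, 1.085, 1.386]
ft_force: [-0.4, 0.6, -0.2]
width: -0.2
```

```bash
python3 lv.py w19.png
```

```text
27.95 [468.7 166.9  56.2] [-0.4  0.6 -0.2] [-0.01  0.81 -0.59  2.07  0.91  0.54  0.54]
tool y dir -166.14510798854573 finger rel [-0.16786534 83.61428726 23.64309251]
```

carry_out --increments '[[[0, 0.07, -0.29, -2], [0, 0.05, -0.22, -1.5], [0, 0.03, -0.15, -1], [0, 0, 0, 0]]]'

```text
t: 28.5
ee_pos: [469.2, 160.1, 56.3]
tcp_rot: [-1.441, 1.04, 1.442]
ft_force: [-1.0, 1.2, 0.3]
width: -0.0
```

```bash
python3 lv.py w20.png
```

```text
28.5 [469.2 160.1  56.3] [-1.   1.2  0.3] [ 0.01  0.81 -0.61  2.08  0.93  0.55  0.61]
lever_knob [211. 234.] 0.81 [455.54992569 133.38780171]
tool y dir -161.6168757478172 finger rel [-0.32174752 83.07776786 23.52054818]
```

View pics/w20.png

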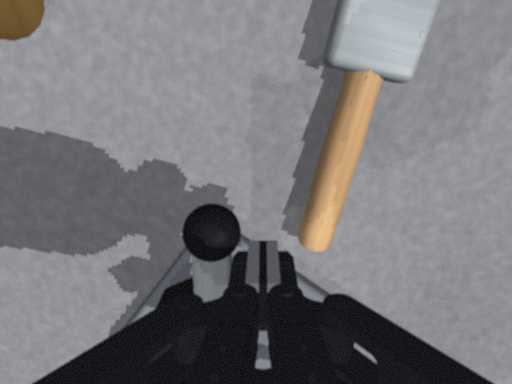

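Force is only about 1.5 N, so the stop isn't firmly reached. I'll press on in small steps.

carry_out --increments '[[[0, 0, -0.15, -0.5], [0, 0, -0.15, -0.5], [0, 0, 0, 0], [0, 0, 0, 0]]]'

```text
t: 29.05
ee_pos: [470.3, 157.1, 56.3]
tcp_rot: [-1.454, 1.03, 1.454]
ft_force: [-1.5, 1.3, -0.1]
width: -0.1
```

carry_out --increments '[[[0, 0, -0.15, -0.5], [0, 0, -0.1, -0.5], [0, 0, 0, 0], [0, 0, 0, 0]]]'

```text
t: 29.45
ee_pos: [471.1, 154.8, 56.3]
tcp_rot: [-1.466, 1.019, 1.466]
ft_force: [-0.5, 0.5, -0.1]
width: 0.4
```

```bash
python3 lv.py w21.png
```

```text
29.45 [471.1 154.8  56.3] [-0.5  0.5 -0.1] [ 0.03  0.82 -0.62  2.08  0.93  0.55  0.65]
lever_knob [210. 234.] 0.65 [458.54736254 126.96922565]
tool y dir -159.61102953469901 finger rel [-0.3025408  82.30944039 20.82565159]
```

carry_out --increments '[[[0, 0, -0.15, -0.5], [0, 0, -0.15, -0.5], [0, 0, 0, 0], [0, 0, 0, 0]]]'

```text
t: 30.0
ee_pos: [471.7, 152.7, 56.4]
tcp_rot: [-1.478, 1.008, 1.48]
ft_force: [-3.2, 3.1, 1.0]
width: 0.1
```

```bash
python3 lv.py w22.png
```

```text
30.0 [471.7 152.7  56.4] [-3.2  3.1  1. ] [ 0.04  0.82 -0.63  2.08  0.94  0.56  0.67]
lever_knob [210. 232.] 0.59 [458.6905753  124.35146675]
tool y dir -158.57628321684686 finger rel [-0.32906216 82.0901913  20.12097701]
```

View pics/w22.png

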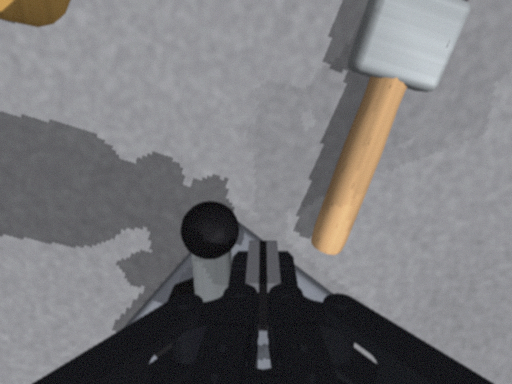

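carry_out --increments '[[[0, 0, -0.15, -0.5], [0, 0, -0.1, 0], [0, 0, 0, 0], [0, 0, 0, 0]]]'

```text
t: 30.55
ee_pos: [472.0, 151.7, 56.4]
tcp_rot: [-1.483, 1.001, 1.488]
ft_force: [-5.3, 6.2, 0.8]
width: -0.1
```

```bash
python3 lv.py w23.png
```

```text
30.55 [472.  151.7  56.4] [-5.3  6.2  0.8] [ 0.05  0.82 -0.63  2.08  0.94  0.56  0.68]
lever_knob [209. 231.] 0.71 [458.93846577 122.91389464]
tool y dir -158.01596523169474 finger rel [-0.3227542  82.08206771 19.8242663 ]
```

The lever is against the block with about 8 N. I back off, rise and check.

carry_out --increments '[[[0, 0, 0.5, 0], [0, 0, 1, 0], [0, 0, 1.5, 0], [-4, 0, 0, 0], [-5, 0, 0, 0], [-5, 0, 0, 0], [-5, 0, 0, 0], [0, -2, 4, 0], [0, -2, 4, 0], [0, -2, 4, 0], [0, 0, 0, 0], [0, 0, 0, 0]]]'

```text
t: 31.9
ee_pos: [472.6, 312.1, 246.2]
tcp_rot: [-1.487, 1.003, 1.485]
ft_force: [-0.1, -0.4, -0.1]
width: 0.0
```

```bash
python3 lv.py w24.png; python3 - <<'E'
from h import *
p=ctrl.read_camera("scene"); save(p,"scene24.png")
t=ctrl.read_camera("top"); save(t,"top24.png")
a=cv2.resize(p["img"][150:290,200:330],None,fx=4.2,fy=4.2,interpolation=cv2.INTER_CUBIC); cv2.imwrite("pics/s24c.png",a[:,:,::-1])
E
```

```text
31.9 [472.6 312.1 246.2] [-0.1 -0.4 -0.1] [-0.09  0.65 -0.88  1.74  0.58  1.03  0.77]
lever_knob [75. 77.] 0.91 [459.71028238 125.13579677]
lever_pivot [ 93. 187.] 0.92 [557.32071109 162.87289362]
tool y dir -158.00001817377043 finger rel [-190.40777522   21.34418684  168.17484489]
```

View pics/w24.png

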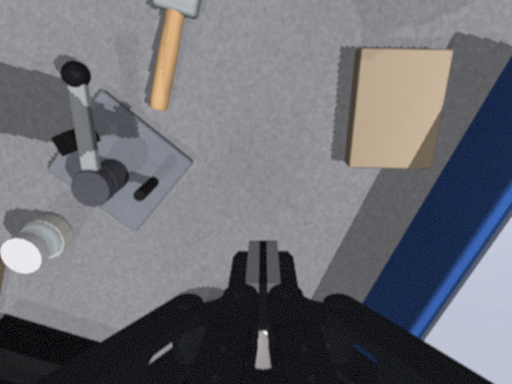

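View pics/s24c.png

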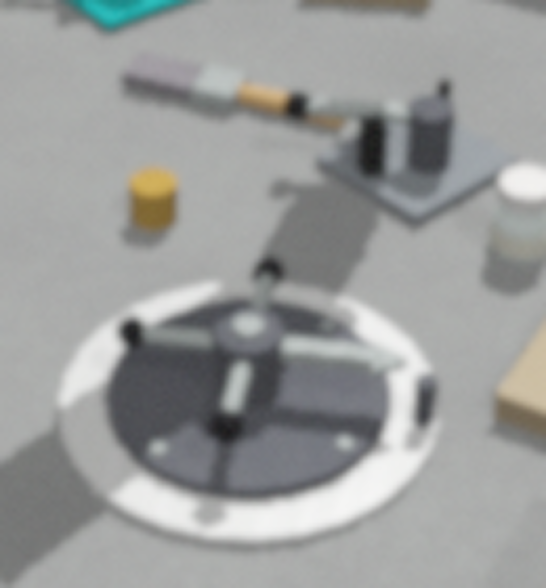

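View pics/top24.png

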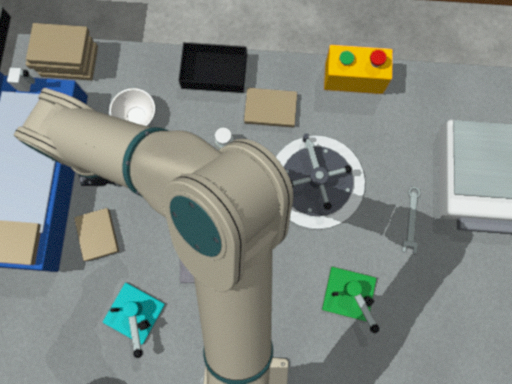

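The bar lies on the square block at (75,140) with a swing of 80° = 1.40 rad between its two rest positions. The arrow points at the pin, the loose things are in place, and the arm is clear.

```bash
python3 - <<'E'
from h import *
s=ctrl.observe(); print(s["t"],s["ft_force"],np.abs(s["qvel"]).max()); ctrl.sign_off()
E
```

```text
32.15 [ 0.32320991  0.01639288 -0.1405319 ] 0.006043446868689438
the job is handed in; nothing more can be done
```

I did all three steps in order and handed the job in at about 32 s of the 69 s allowed; sign-off gave no verdict. With the closed fingertip I:
1. pushed the grey lever over to the round pin,
2. turned the wheel about 153° anticlockwise by one arm until the arrow met the pin line,
3. pushed the lever back against the square block.

What the last checks showed:
- **Wheel:** in the wrist picture taken after the push, the arrow was within about 1.5 mm sideways of the pin line. Later pictures show it still in place.
- **Lever:** the final picture shows it on the square block. Its two rest positions are about 80° (1.40 rad) apart, which matches the stated travel.
- **Forces:** the highest reading between moves was about 10 N. Force while the arm was moving was not recorded.
- **Loose things:** nothing looks moved in the pictures. I judged this by eye and did not measure it. In the final views the weight and glue jar show only in the scene view, and the brush partly.
- **Arm:** it was at rest and touching nothing when I handed in.

One disagreement: the lever first measured about 198°, but it ended at about 201.5° against the block. Because of that, my first estimate of the released angle was 1.34 rad. Measured from the firm stop, it comes to 1.40 rad.

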